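# Press a test carrier down and slide it under the reader's leaf spring

### The arm

A 7-joint arm with a two-finger parallel gripper is mounted at the origin on the work surface. World frame = base frame: x ahead of the robot, y to its left, z up, the work surface at z = 0. Lengths are in m, angles in rad, forces in N, time in s.
With the tool pointing down it reaches from about 0.425 to 0.825 m from the base axis. Payload 3.6 kg.
Tool frame: the origin (TCP) lies at the very end of the fingers, on their centre line; the grasp point (between the pads) lies 19 mm behind it (env.grasp_offset is the distance from the TCP to the grasp point, in m); x points along the fingers, y is the direction in which the jaws open and shut, and the axes are right-handed (so a half turn about x gives the same grasp; the last joint's range is limited). The gripper opens to 93 mm and grips with 3 to 60 N. Pads are 15 mm wide; open, the fingers measure 128 mm over their backs; the gripper's body (75 mm by 188 mm) begins 65 mm behind the grasp point.
Start: joints at [-1.31, 0.615, -0.013, 1.423, 0.008, 1.103, -0.04], TCP at [0.184, 0.623, 0.219] pointing down, gripper open.
Joint ranges: [-3.12, 3.12], [-0.3, 2.06], [-1.34, 1.32], [0.26, 2.42], [-1.36, 4.5], [0.01, 1.98], [-2.84, 2.84]. Speed limits (rad/s): [2.79, 2.79, 3.14, 3.14, 3.14, 3.14, 3.14].

### API

Orientations are given as a unit quaternion [x, y, z, w].
In Python, from station import readout, viewer, env gives the robot as it stands.
- The arm moves only by the tool play_rows, never from a script. Its argument "plan" is a list that holds one entry, the list of rows, each a list of 6 numbers: the shift along the world's x, y, z in cm, then the turn, a rotation vector about the world's x, y, z in rad. In form: [[[x, y, z, rx, ry, rz], ...]]. A call has 1 to 8 rows; each row shifts and turns the commanded pose from where the row before left it; what a row does not reach is not made up. A row lasts 1/8 s, in which the tool goes at most 62.5 mm and 10.7 degrees, less where a joint would pass 70% of its speed; a pose out of reach is approached as far as the arm can. A call with a gripper value outside its range is refused whole. "claw" is the finger opening in cm, from 0 to 9.3, set as the call begins (left out, the last holds). The fingers move at their own pace and stop on an object; the grip force is fixed at half the most. Time passes only in rows, so rows that do not move let the fingers close. It gives the time, the measured TCP pose, the force and the opening at its end, in the units of the state.
- readout.get_state(): the state, without advancing time (a new reading comes with each control period).
- viewer.get_image(name): name is "side" or "top" or "wrist"; returns (picture, depth): 420x560x3 uint8, red, green, blue; 420x560 float32, m along the optical axis (not along the pixel's ray), 0 where there is no reading.
- viewer.camera_info(name): a dict with "mtx" (3x3 intrinsics, pixels), "rvec" (rotation vector, rad) and "tvec" (3), from world to camera coordinates, as OpenCV has them; the wrist camera has in their place "tool_from_camera" (4x4, takes a point from camera to tool coordinates, whose origin is the TCP and whose axes are the tool frame's). Camera axes: x right, y down, z forward; pixel columns grow to the right and rows downward; lengths in m; the calibration is good to about 2 mm. A picture is of the moment at which its call begins: read the wrist's pose just before it. camera_info takes no time and is no camera call.
- env.hand_in(): hands the job in, once; it reports no verdict.
The state is a dict: "clock": time; "joints": joint angles; "qd": joint speeds; "tau": joint torques, N m; "tcp_pos": TCP position; "tcp_rot": TCP orientation; "wrist_force": force on the tool from outside, world axes, zero at the start; "torque": the same for the moment, N m; "grip_width": finger opening in m.
Only numpy, scipy, OpenCV 4.12 (cv2) and the standard library are available. Lean on these libraries where they do the work, as an engineer would, in place of code of your own. Each camera call takes 0.05 s, during which the arm holds its last target.

### The job

Load the blue test carrier into the reader: with the fingertips press its black thumb pad down hard until the orange sprung deck is fully down, then, keeping it pressed, slide it along the track under the gate and the steel leaf spring until its nose is home against the end stop and the deck has sprung up behind it. Only press and push it, never lift it out of the track; then move clear, leaving everything else on the desk where it is.

Things in the scene. Friction and masses are not known exactly. Their poses are not given: they have to be found in the camera images.
- dock: White desktop test reader with open loading track, fixed. Origin on the desk, mid-track, below the front face of the aluminium gate; +x = loading direction, towards the white housing (68 mm tall, 170 wide, from x = 55 to 190 mm). Track from x = -165 to 55 mm, 64 mm wide between grey side guides, tops 34 mm above the desk. Fixed floor, 20 mm above the desk, from x = -69 to 55 mm
- carrier: BLUE test carrier, loose in the track on the raised deck: 120 (x) x 60 x 16 mm, about 0.12 kg; origin at the centre of its underside, +x = its nose, in the loading direction. A ridge 8 mm high crosses its top at x = -17 to -12 mm (a fingertip can push forward against it); behind it, x = -60 to -17, the top is flat with a black thumb pad; ahead lie two white test strips, flush
- carrier_pad (a point): centre of the black thumb pad on the blue carrier's top face (carrier x = -38 mm, 16 mm above its underside)
- gate (a point): middle of the gate bar's underside at its front face, 39 mm above the desk. The rigid bar crosses the track (10 mm long, 8 thick, 92 wide over its posts). On the raised deck the carrier's top (44 mm above the desk) is too high for it; with the deck down the top is at 36 mm and passes
- stop (a point): end stop: middle of the housing's front face where the carrier's nose ends up, 55 mm past the gate's front face, 28 mm above the desk. Home: nose against it, so the carrier's origin is at dock x = -5 mm and its tail 4 mm ahead of the deck's edge
- deck (a joint): m the orange sprung deck (dock x = -163 to -69 mm) is pressed down: 0 = up, top 28 mm above the desk; 0.008 = fully down, level with the floor. Spring 7.5 N when up, 12.5 N when down (a finger needs about 11 N). It springs up behind the carrier once the carrier's tail has left it
- leaf (a joint): angle, rad, of the steel leaf spring hinged just behind the gate bar, sloping down in the loading direction to 50 mm past the gate's front face, 34 mm wide: 0 = free, lowest point 9 mm above the floor; about 0.19 when it rides on the carrier, pressing on it with about 4 N. Track and carrier are slick plastic: pushing the pressed carrier under the leaf takes 4 to 8 N forward
- spare_carrier: bystander: a spare carrier of the same shape in GREY plastic (120 x 60 x 16 mm, black thumb pad) lying loose on the desk beside the track; origin at the centre of its underside
- sample_jar: bystander: round sample jar with orange cap, 48 mm diameter, 62 mm tall, on the desk beside the track; origin under its centre
- marker: bystander: white marker pen with blue cap, 130 mm long, 12 mm thick, lying on the robot's side of the track; origin under its middle, x along it
- cup: bystander: square white open cup, 75 x 75 x 95 mm, on the robot's right; origin under its centre
- gel: bystander: clear hand-gel bottle, 60 mm diameter, 150 mm tall, on the robot's right; origin under its centre
- mouse: bystander: black computer mouse, 105 x 62 x 34 mm, on the robot's left; origin under its centre
Not all that is in view belongs to the job. What is shaped like the carrier but yellow is not meant.

How it is judged:
By the outcome, as a careful person would: the job done as asked, in the order asked, and still so for the second after the job is handed in, with the robot touching nothing.
It also fails if it takes over 34 s, if anything falls off the work surface, if the arm or the gripper's body presses on something with over 40 N, if the wrist force passes 120 N, or if a joint passes its speed limit or range.

## Working session

There is one attempt and no reset: what is moved stays moved. The work goes in short steps, Python scripts to look and compute and a tool call to move; the robot and the scene stay as the last step left them, time stands still between calls to the robot, and variables do not carry over. Pictures are saved under pics/ and viewed, and the job is handed in when it is done.

Besides the shell and the picture viewer there is one more tool, called after ">>>" as name([rows], argument=value, ...), one row to a line, values as JSON. play_rows: Moves the arm, as the interface text tells. Its arguments: {"type":"object","properties":{"plan":{"type":"array"},"claw":{"type":"number"}},"required":["plan"]}

```bash
mkdir -p pics; ls; cat > h.py <<'E'
import numpy as np,cv2
from station import readout,viewer,env
def grab(n,tag):
    im,d=viewer.get_image(n); cv2.imwrite(f'pics/{tag}.png',im[:,:,::-1]); np.savez(f'pics/{tag}.npz',im=im,d=d); return im,d
def crop(tag,x0,y0,x1,y1,s):
    im=cv2.imread(f'pics/{tag}.png')[y0:y1,x0:x1]; cv2.imwrite(f'pics/{tag}_c{x0}_{y0}.png',cv2.resize(im,None,fx=s,fy=s,interpolation=cv2.INTER_CUBIC))
def cam(n):
    i=viewer.camera_info(n); R=cv2.Rodrigues(np.array(i['rvec'],float))[0]; return np.array(i['mtx']),R,np.array(i['tvec'],float).reshape(3)
def px2w(n,u,v,z=None,d=None):
    K,R,t=cam(n); r=np.linalg.inv(K)@[u,v,1]; 
    if d is not None: return R.T@(r*d-t)
    c=-R.T@t; w=R.T@r; return c+w*(z-c[2])/w[2]
def w2px(n,p):
    K,R,t=cam(n); q=K@(R@np.array(p)+t); return q[:2]/q[2]
E
python3 - <<'E'
from h import *
print(readout.get_state())
grab('top','t0');grab('side','s0')
for n in('top','side'):
    K,R,t=cam(n);print(n,K,-R.T@t,R[2])
E
```

```text
pics
{'clock': 0.0, 'joints': array([-1.30949992,  0.61589367, -0.01261346,  1.42486513,  0.00812262,
        1.10342196, -0.0403799 ]), 'qd': array([ 2.32919125e-03,  1.45130170e-03,  1.65895905e-03, -4.10594608e-05,
        1.52644897e-03, -4.57540915e-04,  1.05967416e-04]), 'tau': array([ 8.48963573e-04, -4.58935690e+01,  2.09073303e-01, -1.65744030e+01,
       -6.11293595e-02,  2.04006757e-02,  2.29750967e-04]), 'tcp_pos': array([0.18427188, 0.62251294, 0.21750898]), 'tcp_rot': array([ 0.10047697,  0.69991094, -0.10225814,  0.69969446]), 'wrist_force': array([-0.63354794,  0.60053085,  0.37984233]), 'torque': array([ 0.03207426, -0.04528805, -0.00698863]), 'grip_width': 0.09291788660240487}
top [[460.34815861   0.         283.86126156]
 [  0.         460.34815861 203.29196414]
 [  0.           0.           1.        ]] [0.30153515 0.0168181  1.37123354] [ 0.14155391  0.00333216 -0.98992494]
side [[389.39119003   0.         278.06565525]
 [  0.         389.39119003 213.52868565]
 [  0.           0.           1.        ]] [ 0.24979298 -0.63734819  0.71241874] [ 0.2631893   0.69861013 -0.66533847]
```

View pics/t0.png

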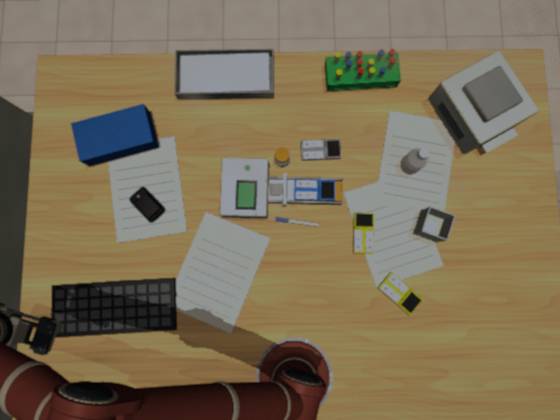

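View pics/s0.png

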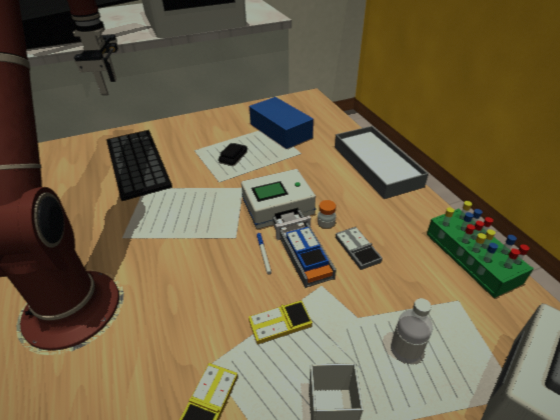

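Top view: the blue carrier is at (317,190) in the track, whose housing is at (245,187). Possible confusions are the grey spare at (321,149), the yellow ones at (364,233) and (400,293), and the blue box at (115,134). The right one is the blue carrier in the track, and I'll check it in a close crop.

```bash
python3 - <<'E'
from h import *
crop('t0',210,135,360,240,5)
crop('s0',230,190,390,290,5)
E
```

```text
(no output)
```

View pics/t0_c210_135.png

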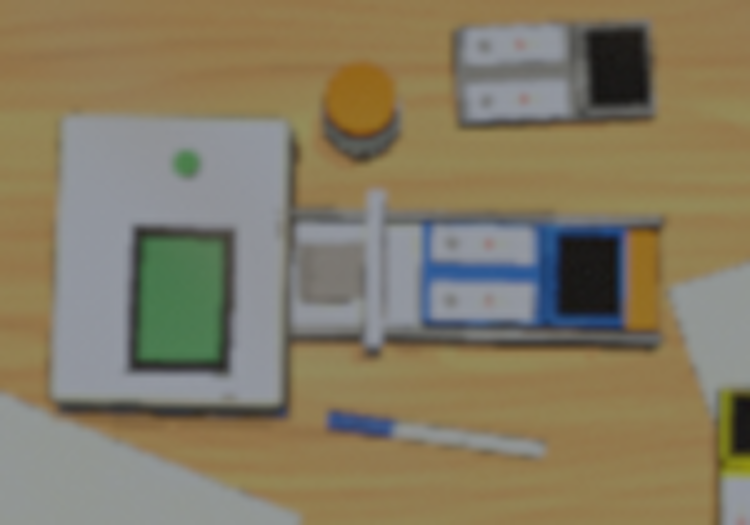

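View pics/s0_c230_190.png

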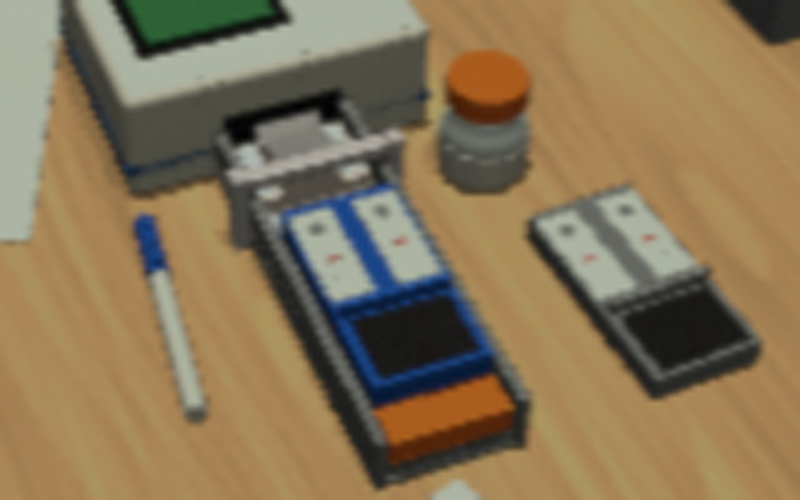

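```bash
python3 - <<'E'
from h import *
def P(u,v,z): return px2w('top',210+(u+.5)/5-.5,135+(v+.5)/5-.5,z)
for n,u,v,z in [('gateA',385,190,.047),('gateB',381,352,.047),('trkendA',662,222,.034),('trkendB',658,345,.034),
 ('noseA',424,221,.044),('noseB',421,323,.044),('tailA',627,229,.044),('tailB',625,329,.044),('padTL',556,236,.044),('padTR',622,234,.044),('padBL',557,317,.044),('padBR',622,316,.044),('guideLa',292,213,.034),('guideLb',290,341,.034)]:
    print(n,P(u,v,z).round(4))
z=np.load('pics/t0.npz')['d']
# depth check
for u,v in [(590,275),(480,275),(640,280),(200,400)]:
    U=210+u/5;V=135+v/5; print(px2w('top',U,V,d=z[int(V),int(U)]).round(4))
def Q(u,v,z): return px2w('side',230+(u+.5)/5-.5,190+(v+.5)/5-.5,z)
for n,u,v in [('padNoseL',352,327),('padNoseR',455,298),('padTailR',480,350),('padTailL',380,375)]: print(n,Q(u,v,.044).round(4))
E
```

```text
gateA [0.5817 0.0122 0.047 ]
gateB [0.4858 0.0157 0.047 ]
trkendA [ 0.5632 -0.1513  0.034 ]
trkendB [ 0.4898 -0.1468  0.034 ]
noseA [ 0.5635 -0.0105  0.044 ]
noseB [ 0.503  -0.0078  0.044 ]
tailA [ 0.5573 -0.1294  0.044 ]
tailB [ 0.4981 -0.1266  0.044 ]
padTL [ 0.5536 -0.0877  0.044 ]
padTR [ 0.5544 -0.1264  0.044 ]
padBL [ 0.5056 -0.0872  0.044 ]
padBR [ 0.5057 -0.1251  0.044 ]
guideLa [0.5713 0.0674 0.034 ]
guideLb [0.4948 0.069  0.034 ]
[ 0.5286 -0.108   0.0463]
[ 0.5294 -0.0438  0.0461]
[ 0.5285 -0.1392  0.0275]
[0.455  0.1179 0.0708]
padNoseL [ 0.5075 -0.0885  0.044 ]
padNoseR [ 0.5591 -0.0906  0.044 ]
padTailR [ 0.5552 -0.1239  0.044 ]
padTailL [ 0.5072 -0.1198  0.044 ]
```

```bash
python3 - <<'E'
from h import *
from scipy.spatial.transform import Rotation as R
s=readout.get_state(); r=R.from_quat(s['tcp_rot']); M=r.as_matrix(); print(M.round(4))
a=.036
for sg in(1,-1):
    y=sg*np.array([np.cos(a),-np.sin(a),0]); x=np.array([0,0,-1.]); T=np.c_[x,y,np.cross(x,y)]
    print(sg,(R.from_matrix(T)*r.inv()).as_rotvec().round(4))
print(viewer.camera_info('wrist'))
E
```

```text
[[-6.000e-04  2.838e-01  9.589e-01]
 [-2.200e-03  9.589e-01 -2.838e-01]
 [-1.000e+00 -2.300e-03  0.000e+00]]
1 [ 0.0015 -0.002  -1.319 ]
-1 [2.1000e-03 1.6000e-03 1.8226e+00]
{'mtx': array([[361.43712737,   0.        , 280.61243305],
       [  0.        , 361.43712737, 212.48626774],
       [  0.        ,   0.        ,   1.        ]]), 'tool_from_camera': array([[-3.39996647e-04, -2.84093093e-01,  9.58796641e-01,
        -1.65236175e-01],
       [ 9.99999897e-01,  1.90325533e-04,  4.11001421e-04,
        -4.36219965e-04],
       [-2.99246146e-04,  9.58796682e-01,  2.84092999e-01,
        -8.05175848e-02],
       [ 0.00000000e+00,  0.00000000e+00,  0.00000000e+00,
         1.00000000e+00]])}
```

>>> play_rows([
  [[4.9,-3.25,0,0,0,-0.0825],[4.9,-3.25,0,0,0,-0.0825],[4.9,-3.25,0,0,0,-0.0825],[4.9,-3.25,0,0,0,-0.0825],[3.2,-4.6,0,0,0,-0.0825],[3.2,-4.6,0,0,0,-0.0825],[3.2,-4.6,0,0,0,-0.0825],[3.2,-4.6,0,0,0,-0.0825]],
], claw=0)

```text
clock: 1.1
tcp_pos: [0.5091, 0.3076, 0.2183]
tcp_rot: [0.323, 0.629, -0.324, 0.629]
wrist_force: [1.2, 0.5, -0.2]
grip_width: 0.0174
```

>>> play_rows([
  [[1.3,-5.2,0,0,0,-0.0825],[1.3,-5.2,0,0,0,-0.0825],[1.3,-5.2,0,0,0,-0.0825],[1.3,-5.2,0,0,0,-0.0825],[-0.7,-5.0,0,0,0,-0.0825],[-0.7,-5.0,0,0,0,-0.0825],[-0.7,-5.0,0,0,0,-0.0825],[-0.7,-5.0,0,0,0,-0.0825]],
])

```text
clock: 2.1
tcp_pos: [0.5318, -0.1001, 0.2183]
tcp_rot: [-0.51, -0.49, 0.51, -0.49]
wrist_force: [1.9, -0.3, -0.4]
grip_width: 0.0007
```

>>> play_rows([
  [[0,0,-5,0,0,0],[0,0,0,0,0,0]],
])

```text
clock: 2.35
tcp_pos: [0.5294, -0.098, 0.1657]
tcp_rot: [-0.508, -0.493, 0.511, -0.488]
wrist_force: [0.6, 0.7, -0.6]
grip_width: 0.0006
```

```bash
python3 - <<'E'
from h import *
from scipy.spatial.transform import Rotation as R
s=readout.get_state(); print(s['clock'],s['tcp_pos'],R.from_quat(s['tcp_rot']).as_matrix().round(4),s['wrist_force'],s['grip_width'])
grab('wrist','w1')
E
```

```text
2.35 [ 0.52940623 -0.09804086  0.16566637] [[-0.0089  0.9992 -0.0377]
 [ 0.002  -0.0377 -0.9993]
 [-1.     -0.0089 -0.0017]] [ 0.61906144  0.67373984 -0.55366379] 0.0005775694263430434
```

View pics/w1.png

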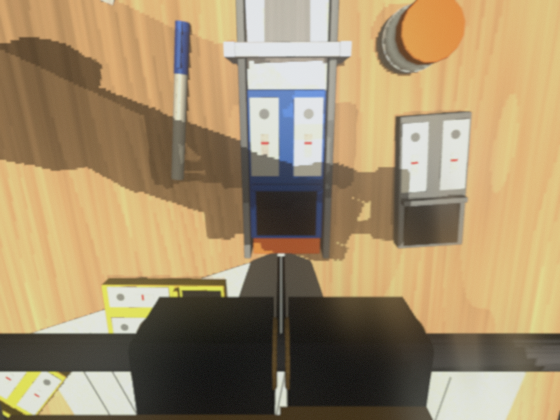

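The wrist view shows the blue carrier straight ahead of the closed fingers: ridge around v 183-190, pad centre (286,214), gate bar at v≈50. I'll cross-check the positions.

```bash
cat >> h.py <<'E'
def wp(s,u,v,z):
    from scipy.spatial.transform import Rotation as R
    i=viewer.camera_info('wrist');T=np.array(i['tool_from_camera']);M=R.from_quat(s['tcp_rot']).as_matrix()
    c=M@T[:3,3]+s['tcp_pos'];d=M@T[:3,:3]@(np.linalg.inv(i['mtx'])@[u,v,1]);return c+d*(z-c[2])/d[2]
E
python3 - <<'E'
from h import *
s=readout.get_state()
crop('w1',210,30,370,270,3)
for n,u,v,z in [('padfrontL',256,192,.044),('padfrontR',316,192,.044),('padrearL',252,237,.044),('padrearR',320,237,.044),('noseL',249,90,.044),('noseR',323,90,.044),('gateL',225,59,.047),('gateR',350,59,.047),('guideL',248,255,.034),('guideR',328,255,.034)]:
    print(n,wp(s,u,v,z).round(4))
E
```

```text
padfrontL [ 0.5098 -0.0859  0.044 ]
padfrontR [ 0.5589 -0.0876  0.044 ]
padrearL [ 0.5042 -0.125   0.044 ]
padrearR [ 0.562  -0.1269  0.044 ]
noseL [ 0.5089 -0.0065  0.044 ]
noseR [ 0.5649 -0.0085  0.044 ]
gateL [0.4928 0.0155 0.047 ]
gateR [0.5844 0.0122 0.047 ]
guideL [ 0.4986 -0.1456  0.034 ]
guideR [ 0.57  -0.148  0.034]
```

View pics/w1_c210_30.png

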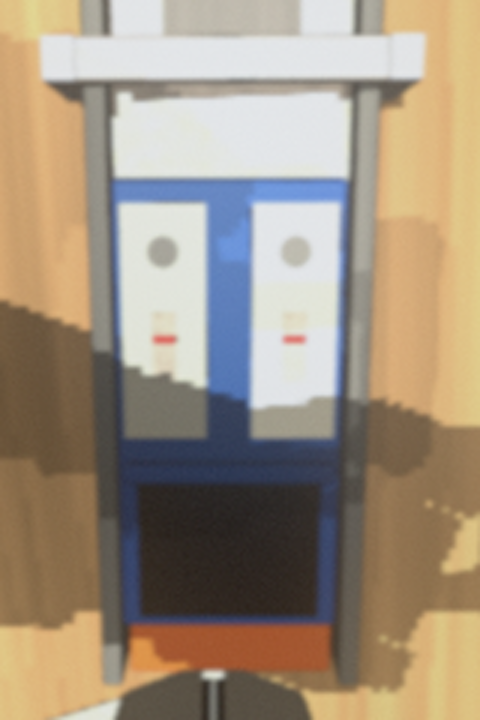

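Both cameras agree within about 3 mm. Now I descend to just above the pad.

>>> play_rows([
  [[0.2,0,-4,0,0,0],[0,0,-4,0,0,0],[0,0,-3,0,0,0],[0,0,-0.7,0,0,0],[0,0,0,0,0,0]],
])

```text
clock: 3.02
tcp_pos: [0.5357, -0.0984, 0.0528]
tcp_rot: [0.509, 0.49, -0.508, 0.491]
wrist_force: [0.3, 0.2, 1.5]
grip_width: 0.0004
```

>>> play_rows([
  [[0,0,-0.3,0,0,0],[0,0,-0.3,0,0,0],[0,0,0,0,0,0]],
])

```text
clock: 3.4
tcp_pos: [0.5346, -0.0987, 0.0459]
tcp_rot: [0.509, 0.491, -0.509, 0.491]
wrist_force: [0.1, 0.6, -0.2]
grip_width: 0.0005
```

>>> play_rows([
  [[-0.2,0,-0.3,0,0,0],[0,0,-0.3,0,0,0],[0,0,0,0,0,0]],
])

```text
clock: 3.78
tcp_pos: [0.5339, -0.0989, 0.0407]
tcp_rot: [0.51, 0.49, -0.508, 0.491]
wrist_force: [-0.9, 1.4, 7.6]
grip_width: 0.0002
```

>>> play_rows([
  [[0,0,-0.3,0,0,0],[0,0,0,0,0,0]],
])

```text
clock: 4.03
tcp_pos: [0.5339, -0.0989, 0.038]
tcp_rot: [0.51, 0.49, -0.508, 0.491]
wrist_force: [-1.3, 1.2, 8.8]
grip_width: 0.0006
```

>>> play_rows([
  [[0,0,-0.3,0,0,0],[0,0,0,0,0,0]],
])

```text
clock: 4.28
tcp_pos: [0.5339, -0.0989, 0.0363]
tcp_rot: [0.51, 0.49, -0.508, 0.491]
wrist_force: [-2.0, 1.7, 17.2]
grip_width: 0.0003
```

>>> play_rows([
  [[0,0,-0.3,0,0,0],[0,0,0,0,0,0]],
])

```text
clock: 4.53
tcp_pos: [0.5339, -0.0989, 0.0361]
tcp_rot: [0.511, 0.49, -0.508, 0.491]
wrist_force: [-6.8, 1.9, 36.0]
grip_width: 0.0008
```

>>> play_rows([
  [[0,0,-0.0,0,0,0],[0,0,0.2,0,0,0],[0,0,0,0,0,0]],
])

```text
clock: 4.9
tcp_pos: [0.5339, -0.0989, 0.0362]
tcp_rot: [0.51, 0.49, -0.508, 0.491]
wrist_force: [-3.4, 2.1, 22.9]
grip_width: 0.0007
```

```bash
python3 - <<'E'
from h import *
grab('side','s1'); grab('wrist','w2'); crop('s1',230,170,390,290,5)
print(readout.get_state()['wrist_force'])
E
```

```text
[-4.21218517  2.29975333 23.28917444]
```

View pics/s1_c230_170.png

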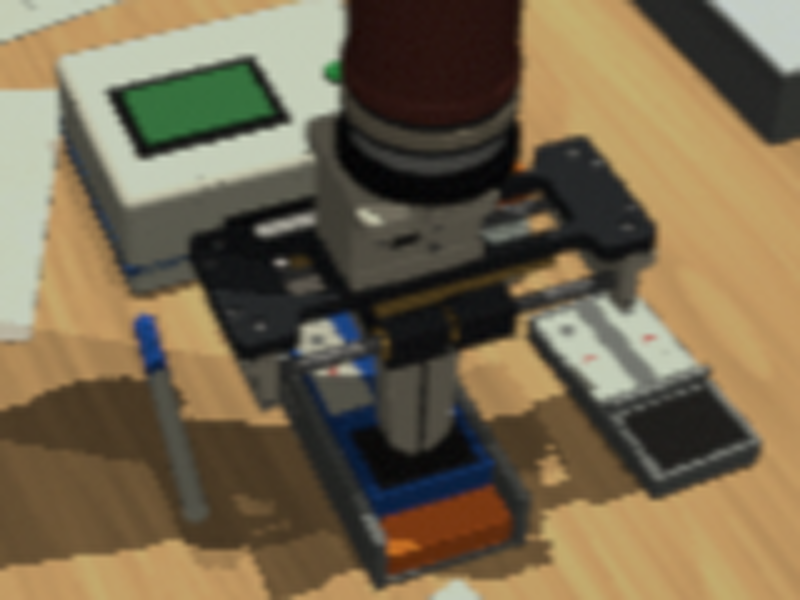

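View pics/w2.png

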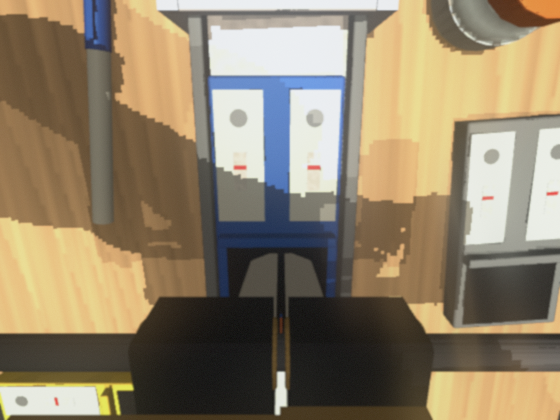

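The side view shows the deck down and the fingers on the pad at crop (420,445). The wrist view shows the fingertips just behind the ridge at v≈240, and z = 36 mm confirms the deck is fully down. Now I slide.

>>> play_rows([
  [[0.02,0.5,0,0,0,0],[0.02,0.5,0,0,0,0],[0.02,0.5,0,0,0,0],[0,0,0,0,0,0]],
])

```text
clock: 5.5
tcp_pos: [0.5368, -0.088, 0.0363]
tcp_rot: [0.511, 0.486, -0.509, 0.494]
wrist_force: [-0.2, -3.8, 17.4]
grip_width: 0.0004
```

```bash
python3 - <<'E'
from h import *
grab('wrist','w3')
E
```

```text
(no output)
```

View pics/w3.png

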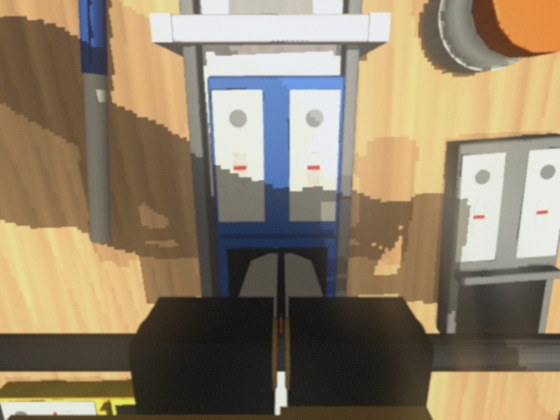

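>>> play_rows([
  [[0,0.5,-0.05,0,0,0],[0,0.5,-0.05,0,0,0],[0,0.5,0,0,0,0],[0,0,0,0,0,0]],
])

```text
clock: 6.05
tcp_pos: [0.5374, -0.0748, 0.0362]
tcp_rot: [0.511, 0.485, -0.509, 0.495]
wrist_force: [-1.8, -5.5, 23.3]
grip_width: 0.0007
```

>>> play_rows([
  [[0,0.5,0,0,0,0],[0,0.5,0,0,0,0],[0,0.5,0,0,0,0],[0,0.5,0,0,0,0],[0,0,0,0,0,0]],
])

```text
clock: 6.68
tcp_pos: [0.5381, -0.0562, 0.0363]
tcp_rot: [0.511, 0.484, -0.509, 0.495]
wrist_force: [-1.2, -8.1, 22.5]
grip_width: 0.0006
```

```bash
python3 - <<'E'
from h import *
print(readout.get_state()['tcp_rot'])
grab('wrist','w4')
E
```

```text
[ 0.51138471  0.48384955 -0.50913538  0.49513275]
```

View pics/w4.png

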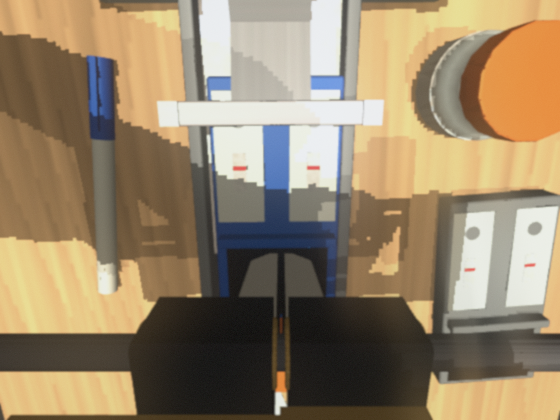

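The carrier nose is now past the gate (v≈80, gate bar at v≈112) and under the leaf. I keep going.

>>> play_rows([
  [[0,0.5,0,0,0,0],[0,0.5,0,0,0,0],[0,0.5,0,0,0,0],[0,0.5,0,0,0,0],[0,0,0,0,0,0]],
])

```text
clock: 7.35
tcp_pos: [0.5387, -0.0361, 0.0363]
tcp_rot: [0.512, 0.484, -0.509, 0.495]
wrist_force: [0.3, -7.3, 21.3]
grip_width: 0.0007
```

>>> play_rows([
  [[0,0.5,0,0,0,0],[0,0.4,0,0,0,0],[0,0,0,0,0,0]],
])

```text
clock: 7.72
tcp_pos: [0.539, -0.0283, 0.0363]
tcp_rot: [0.512, 0.483, -0.509, 0.496]
wrist_force: [0.6, -8.7, 20.9]
grip_width: 0.0001
```

```bash
python3 - <<'E'
from h import *
grab('wrist','w5')
E
```

```text
(no output)
```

View pics/w5.png

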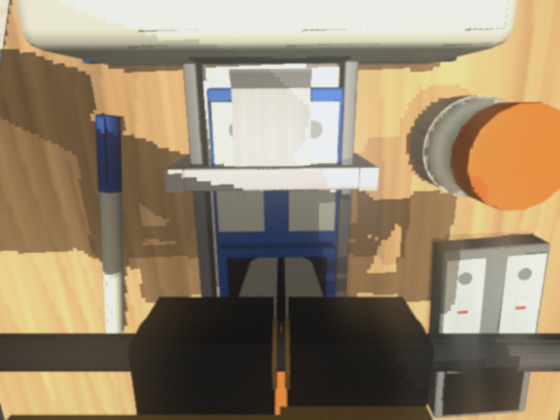

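The nose is at v≈90, with the housing face at v≈62, so about 10 mm remain. The fingertips are closing up to the ridge.

>>> play_rows([
  [[0,0.4,0,0,0,0],[0,0.4,0,0,0,0],[0,0,0,0,0,0]],
])

```text
clock: 8.15
tcp_pos: [0.5389, -0.0186, 0.0362]
tcp_rot: [0.512, 0.484, -0.509, 0.495]
wrist_force: [0.3, -7.0, 20.7]
grip_width: 0.0008
```

>>> play_rows([
  [[0,0.4,-0.05,0,0,0],[0,0.2,0,0,0,0],[0,0,0,0,0,0]],
])

```text
clock: 8.52
tcp_pos: [0.5392, -0.0157, 0.0362]
tcp_rot: [0.512, 0.482, -0.51, 0.496]
wrist_force: [-0.2, -12.0, 24.6]
grip_width: 0.0004
```

```bash
python3 - <<'E'
from h import *
grab('wrist','w6')
E
```

```text
(no output)
```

View pics/w6.png

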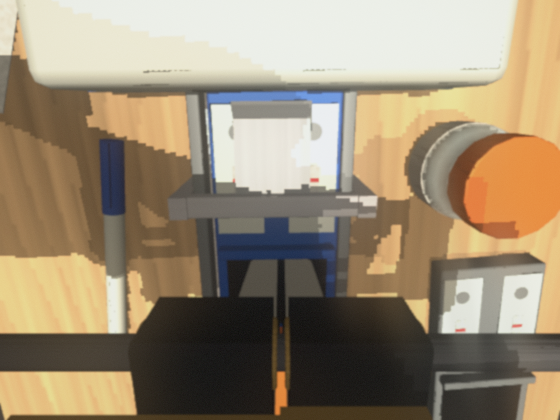

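>>> play_rows([
  [[0,0.3,0,0,0,0],[0,0,0,0,0,0]],
])

```text
clock: 8.82
tcp_pos: [0.5392, -0.0157, 0.0363]
tcp_rot: [0.512, 0.48, -0.511, 0.496]
wrist_force: [-1.0, -15.6, 24.1]
grip_width: 0.0005
```

>>> play_rows([
  [[0,0.3,0,0,0,0],[0,0,0,0,0,0]],
])

```text
clock: 9.07
tcp_pos: [0.5392, -0.0156, 0.0363]
tcp_rot: [-0.511, -0.479, 0.512, -0.497]
wrist_force: [-0.7, -20.1, 23.2]
grip_width: 0.0004
```

```bash
python3 - <<'E'
from h import *
grab('wrist','w7'); grab('side','s7'); crop('s7',230,170,390,290,5);grab('top','t7'); crop('t7',210,135,360,240,5);crop('w7',150,70,400,300,3)
E
```

```text
(no output)
```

View pics/w7_c150_70.png

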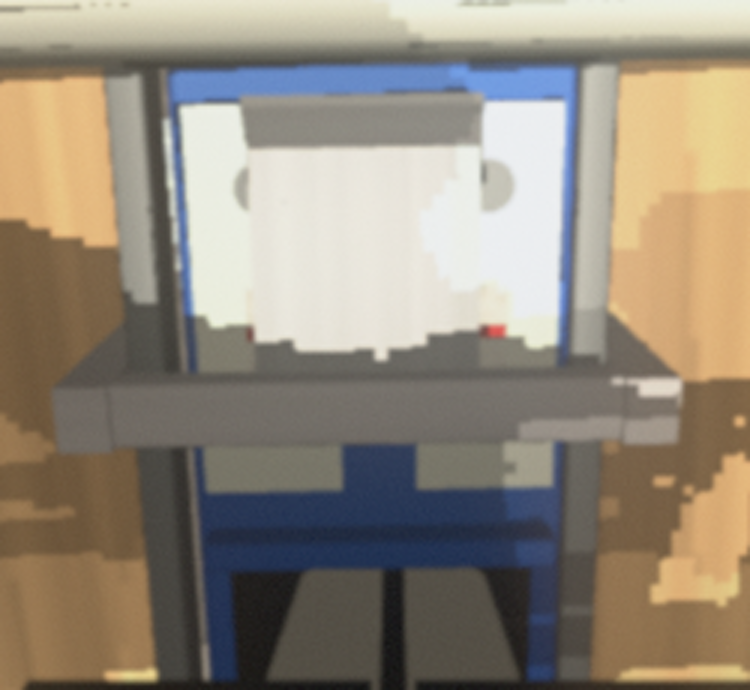

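View pics/s7_c230_170.png

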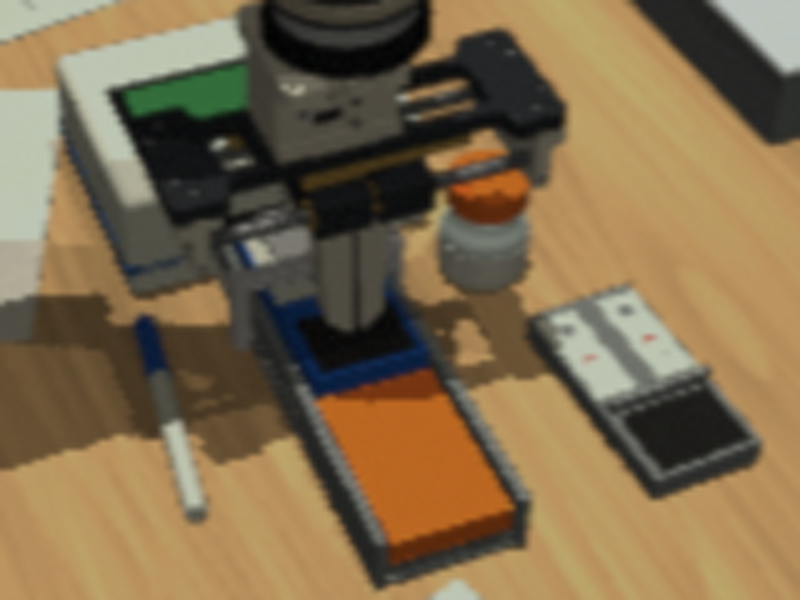

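View pics/t7_c210_135.png

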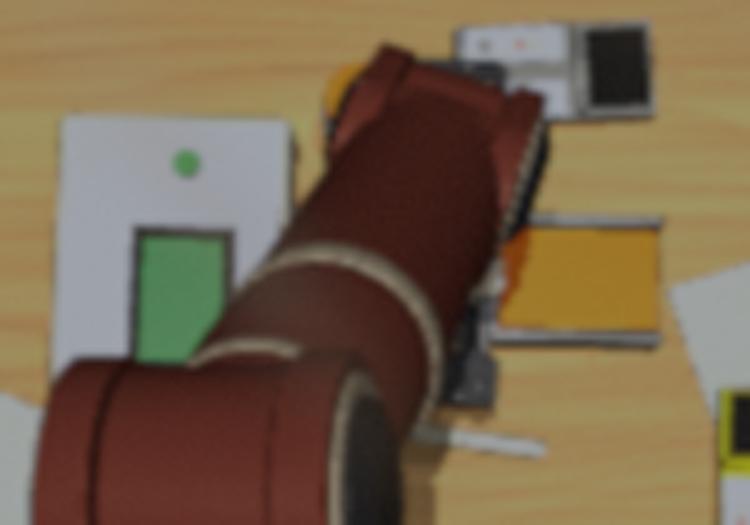

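The wrist view shows the nose flush with the housing face, and motion stopped with 20 N forward. The deck edge behind the tail looks up. I ease the push, keeping a little forward preload, then lift off.

>>> play_rows([
  [[0,-0.3,0,0,0,0],[0,-0.3,0,0,0,0],[0,0,0,0,0,0]],
])

```text
clock: 9.6
tcp_pos: [0.5392, -0.0157, 0.0362]
tcp_rot: [0.512, 0.482, -0.51, 0.496]
wrist_force: [-0.6, -11.3, 24.2]
grip_width: 0.0005
```

>>> play_rows([
  [[0,0,0.3,0,0,0],[0,0,0.5,0,0,0],[0,0,1.5,0,0,0],[0,0,4,0,0,0],[0,0,5,0,0,0],[0,0,5,0,0,0]],
])

```text
clock: 10.35
tcp_pos: [0.5324, -0.0056, 0.1953]
tcp_rot: [-0.509, -0.491, 0.509, -0.49]
wrist_force: [0.6, -0.2, -0.4]
grip_width: 0.0001
```

>>> play_rows([
  [[-1,5.5,1,0,0,0],[-1,5.5,1,0,0,0],[-1,5.5,1,0,0,0],[-1,5.5,0,0,0,0],[-1,5.5,0,0,0,0],[-1,5.5,0,0,0,0],[0,0,0,0,0,0]],
])

```text
clock: 11.22
tcp_pos: [0.4697, 0.3306, 0.2229]
tcp_rot: [-0.506, -0.495, 0.507, -0.492]
wrist_force: [-0.1, -0.5, 0.9]
grip_width: 0.0008
```

```bash
python3 - <<'E'
from h import *
grab('side','s8'); crop('s8',230,170,390,290,5);im,d=grab('top','t8'); crop('t8',210,135,360,240,5)
z=np.load('pics/t0.npz')['d']
for u,v in [(530,280),(560,280),(600,280),(640,280)]:
    U=210+u/5;V=135+v/5; print(px2w('top',U,V,d=np.median(d[int(V)-1:int(V)+2,int(U)-1:int(U)+2])).round(4))
U,V=338,191; print('initial deck',px2w('top',U,V,d=z[V,U]))
E
```

```text
[ 0.5288 -0.074   0.0302]
[ 0.5287 -0.0917  0.0296]
[ 0.5286 -0.1155  0.0285]
[ 0.528  -0.1389  0.0304]
initial deck [ 0.52849051 -0.13921752  0.02749563]
```

View pics/s8_c230_170.png

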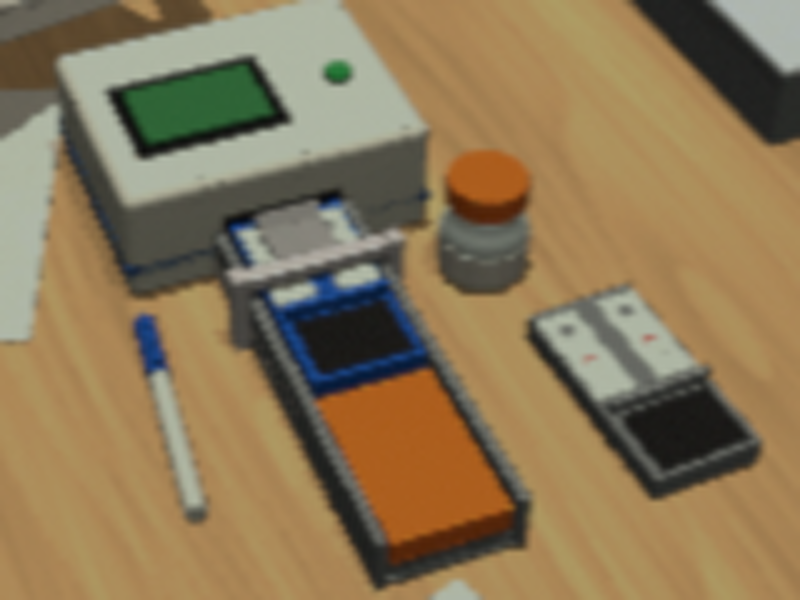

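View pics/t8_c210_135.png

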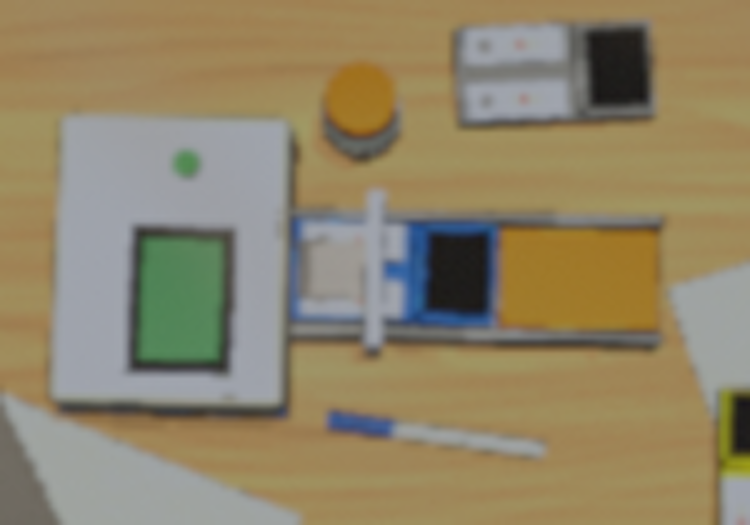

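The carrier is home: nose at crop (293,270) against the housing, and the deck at about 29 mm, so it is up along its whole length. The jar, spare and marker are at the same pixels as before.

```bash
python3 - <<'E'
from h import *
print(env.hand_in())
E
```

```text
the job is handed in; nothing more can be done
None
```

The blue carrier is loaded in the reader and the job is handed in, at about 11.3 s of robot time.

With the closed fingertips I pressed the thumb pad until the fingertip reading settled at 36 mm. That is the height of the carrier's top with the deck fully down. Keeping 17–25 N down, I slid the carrier about 83 mm under the gate and leaf until it stopped. It did not move further under 20 N forward. The press peaked at 36 N for a moment before I eased it.

**Last checks after moving clear:**
- **Carrier:** its nose looks flush against the housing in both the top and side views.
- **Deck:** depth reads 28–30 mm along its length behind the tail, against 27.5 mm at the start, so it has sprung up.
- **Bystanders:** the jar, grey spare and marker are at the same pixels as at the start. I did not compare the cup, gel and mouse in close crops, but the arm did not go near them.
- **Robot:** the wrist force is about 1 N or less, so it is touching nothing.

The one disagreement was that the top and wrist cameras differed by about 3 mm (up to 6–8 mm at some points) across the track. The carrier slid freely between the guides, so it did not matter.

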